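# Refit the control knob of the chocolate melter

### The arm

A 6-joint arm with a two-finger parallel gripper is mounted at the origin on a cart in front of the work surface, level with it; the furniture and walls round the work are solid. World frame = base frame: x ahead of the robot, y to its left, z up, the work surface at z = 0. Lengths are in m, angles in rad, forces in N, time in s.
With the tool pointing down it reaches from about 0.35 to 0.725 m from the base axis. Payload 4.3 kg.
Tool frame: the origin (TCP) lies midway between the tips of the shut fingers; the grasp point (between the pads) lies 19 mm behind it (hold_point_z is the z of the grasp point in the tool frame, in m); z points along the fingers, x is the direction in which the jaws open and shut, and the axes are right-handed (so a half turn about z gives the same grasp; the last joint's range is limited). The gripper opens to 85 mm and grips with 20 to 120 N. Pads are 22 mm wide; open, the fingers measure 114 mm over their backs; the gripper's body (76 mm by 85 mm) begins 54 mm behind the grasp point. The pads swing forward as they close: fully open they stand 13 mm farther back than shut.
Start: joints at [1.012, 0.377, 0.081, 1.274, 0, 1.46], TCP at [0.249, 0.518, 0.231] pointing down, gripper open.
Joint ranges: [-2.72, 2.72], [-0.84, 1.66], [-1.02, 1.22], [-1.77, 2.12], [-1.37, 1.28], [-3.14, 3.14]. Speed limits (rad/s): [2.57, 2.57, 3.14, 3.14, 3.14, 3.14].

### API

Orientations are given as [roll, pitch, yaw] about the fixed x, y, z axes, in that order (R = Rz(yaw) Ry(pitch) Rx(roll)).
In Python, from cell import * gives the robot as it stands.
- The arm moves only by the tool arm_command, never from a script. Its arguments are lists of equal length, an entry for each row: "angular": the turn, a rotation vector about the tool's x, y, z in degrees, a list of three; "offset": the shift along the tool's x, y, z in m, a list of three; "grip": the opening, from 0 (shut) to 1 (fully open). In form: {"angular": [[rx, ry, rz], ...], "offset": [[tx, ty, tz], ...], "grip": [grip, ...]}. A call has 1 to 10 rows; each row is the pose to reach, as a shift and turn from the pose commanded when the call began, along the tool's axes at that moment; what a row does not reach only later rows make up. A row lasts 1/8 s, in which the tool goes at most 62.5 mm and 10.7 degrees, less where a joint would pass 70% of its speed; a pose out of reach is approached as far as the arm can. A call with a gripper value outside its range is refused whole. The fingers move at their own pace and stop on an object; "squeeze" is the grip in N (left out, the last holds). Time passes only in rows, so rows that repeat a pose let the fingers close. It gives the time, the measured TCP pose, the force and the opening at its end, in the units of the state.
- state(): the state, without advancing time (a new reading comes with each control period).
- get_image(name): name is "side" or "top" or "wrist"; returns the picture (384x512x3 uint8, blue, green, red); there is no depth.
- camera_params(name): a dict with "intrinsics" (3x3 intrinsics, pixels), "pose" (4x4, takes a point from camera to world coordinates); the wrist camera has in their place "tool_from_camera" (4x4, takes a point from camera to tool coordinates, whose origin is the TCP and whose axes are the tool frame's). Camera axes: x right, y up, looking along -z (the intrinsics and any distortion apply to the point x, -y, -z); pixel columns grow to the right and rows downward; lengths in m; the calibration is good to about 2 mm. A picture is of the moment at which its call begins: read the wrist's pose just before it. camera_params takes no time and is no camera call.
- hand_in(): hands the job in, once; it reports no verdict.
Trained networks look in the newest picture that a camera, given by its name, has taken for a name from the list of things; names that differ only in an ending like _2 or _b are one class to them, and where a whole thing is asked for, a point or a joint stands for the part that bears it (a point fixed in the world has none). Each returns a list of dicts, best first, with "conf" (0 to 1); they miss things now and then, are a little off and sometimes report something else, mostly with a low value. They report only what shows in the picture. A call takes as long as a camera call. They do not tell look-alikes from the thing itself.
- trace(thing, camera): "mask" (384x512 bool, what is visible of it) and "bbox" ([left, top, right, bottom] in pixels, round what is visible of it).
- mark_of(thing, camera): "position" ([column, row] in pixels: a listed point, or the origin of a listed thing).
The state is a dict: "time_s": time; "q": joint angles; "joint_velocities": joint speeds; "joint_torque": joint torques, N m; "ee_pos": TCP position; "tool_rot": TCP orientation; "contact_force": force on the tool from outside, world axes, zero at the start; "wrist_torque": the same for the moment, N m; "finger_gap": finger opening in m.
Only numpy, scipy, OpenCV 4.12 (cv2) and the standard library are available. Lean on these libraries where they do the work, as an engineer would, in place of code of your own. Each camera call takes 0.05 s, during which the arm holds its last target.

### The job

The melter's control knob was taken off for washing. Put it back on the D-shaped shaft: press it lightly and turn it slowly until it drops fully home onto the deck (never force it, a hard push breaks the switch below), then turn it clockwise so that its white pointer stands at the red mark. Let go of it and leave the other things where they are.

Things in the scene. Friction and masses are not known exactly. Their poses are not given: they have to be found in the camera images.
- knob: loose black control knob, 50 mm tall, 0.07 kg, standing upright on its skirt. Origin: centre of its underside. Skirt 52 mm diameter, hub 40 mm diameter up to z = 24 mm, then a flat-sided grip bar 12 mm thick (y), 42 mm long (x), from z = 23 to 50 mm: take the bar across its thickness from above. The white pointer stripe is at its -x end: the pointer direction is its own -x
- knob_pointer (a point): lower end of the knob's pointer stripe, on the rim of its skirt, 26 mm from the axis along the knob's -x, at the height of its underside
- knob_bore (a point): mouth of the bore in the knob's underside (at the knob's origin, axes as the knob's). The bore is 17.2 mm wide and 21 mm deep: a countersunk mouth 25 mm wide, round for the first 10 mm, then D-shaped for 11 mm, the flat of the D on the pointer side (-x), 5 mm from the axis. So the pointer shows where the shaft's flat faces once the knob is home
- melter: heavy, fixed white and steel chocolate melter, 250 mm deep (x), 200 mm wide (y). Origin: centre of its underside at table height; its front faces -x, toward the robot. The front half is a flat horizontal control deck, 65 mm high, with the bare shaft; the rear half is an empty steel tank whose rim is 77 mm high
- shaft_foot (a point): fixed point on the deck where the vertical shaft's axis meets it, 65 mm up; axes as the melter's, they do not turn with the shaft. A knob on the shaft but out of register rests with its underside 10 mm above this point (6 mm when pressed with 9 N); in register it drops until its underside lies on the deck, at this height
- shaft_tip (a point): fixed point, the centre of the shaft's free end, 20 mm above the deck. Steel D-shaft, 16 mm diameter, one flat 4 mm from the axis; in the bore it has 0.6 mm play all round (1 mm at the flat) and about 0.15 rad either way in turn. WHERE THE FLAT FACES IS NOT MEASURED: at the start toward the melter's front (-x) give or take 1.0 rad
- shaft_spring (a joint): downward give of the shaft, 0 to 0.004 m: it is sprung, gives 4 mm under 9 N (1 N to start), then is rigid. In turn the shaft is stiff (0.035 Nm), so it stays put while a lightly pressed knob is rubbed round on it, and turns with a knob that is home; it can face from 1.3 rad counter-clockwise to 1.9 rad clockwise of the melter's front
- red_mark (a point): inner end of the thick red radial line on the deck, 28 mm from the shaft's axis and 1.5 rad clockwise (seen from above) from the melter's front direction (-x), that is almost straight toward the melter's +y; the pointer shall stand here
- dial_timer: white kitchen timer, 64 mm diameter, 44 mm tall, a bystander; origin: centre of its underside
- piping_nozzle: steel piping nozzle, a cone 28 mm wide at its foot and 48 mm tall, standing upright, a bystander; origin: centre of its underside
- pastry_brush: pastry brush with a wooden handle, 214 mm long, lying flat, a bystander; origin: its middle
Mind the look-alikes: they are no part of the job. Of the things like the knob, leave any that is pink or turquoise; of the rest the smaller one is meant.

How it is judged:
By the outcome, as a careful person would: the job done as asked, in the order asked, and still so for the second after the job is handed in, with the robot touching nothing.
It also fails if it takes over 72 s, if anything falls off the work surface, if the arm or the gripper's body presses on something with over 40 N, if the wrist force passes 120 N, or if a joint passes its speed limit or range.

## Working session

There is one attempt and no reset: what is moved stays moved. The work goes in short steps, Python scripts to look and compute and a tool call to move; the robot and the scene stay as the last step left them, time stands still between calls to the robot, and variables do not carry over. Pictures are saved under pics/ and viewed, and the job is handed in when it is done.

Besides the shell and the picture viewer there is one more tool, called after ">>>" in YAML: its name, and indented under it one key for each argument. arm_command: Moves the arm, as the interface text tells. Its arguments: {"type":"object","properties":{"angular":{"type":"array"},"offset":{"type":"array"},"grip":{"type":"array"},"squeeze":{"type":"number"}},"required":["angular","offset","grip"]}

```bash
ls; mkdir -p pics; python3 - <<'E'
from cell import *
import cv2,json
print(state())
for n in ["top","side"]:
    im=get_image(n); cv2.imwrite(f"pics/{n}0.png",im)
    p=camera_params(n); print(n,p)
print(camera_params("wrist"))
im=get_image("wrist"); cv2.imwrite("pics/wrist0.png",im)
E
```

```text
pics
{'time_s': 0.0, 'q': array([ 1.01171889e+00,  3.78071737e-01,  7.96056555e-02,  1.27441096e+00,
       -2.06214507e-05,  1.46049529e+00]), 'joint_velocities': array([-0.00017545, -0.0001607 ,  0.00038596, -0.00020227, -0.00165648,
        0.00036235]), 'joint_torque': array([ 2.88862129e-04, -4.63603628e+01,  2.69875610e+01,  2.09207204e-02,
       -1.26099253e-04,  9.63283469e-06]), 'ee_pos': array([0.24911354, 0.51748881, 0.2303481 ]), 'tool_rot': array([-3.14138411e+00,  2.07034202e-03,  1.12202017e+00]), 'contact_force': array([-0.02379941,  1.17686395, -0.17338638]), 'wrist_torque': array([ 0.01732814, -0.0218222 , -0.01733212]), 'finger_gap': 0.08544477206546242}
top {'intrinsics': array([[415.28835203,   0.        , 267.50953365],
       [  0.        , 415.28835203, 189.86537633],
       [  0.        ,   0.        ,   1.        ]]), 'pose': array([[-2.79123647e-02,  9.95358663e-01, -9.20979522e-02,
         3.46328799e-01],
       [-9.99609905e-01, -2.78829076e-02,  1.60679574e-03,
        -3.29442724e-02],
       [-9.68620639e-04,  9.21068747e-02,  9.95748656e-01,
      
[... 367 characters left out ...]
03 ,  0.33910946, -0.94074632, -0.95084715],
       [-0.02590582,  0.94044053,  0.33896976,  0.43661991],
       [ 0.        ,  0.        ,  0.        ,  1.        ]])}
{'intrinsics': array([[274.34711941,   0.        , 255.83971503],
       [  0.        , 274.34711941, 189.42570775],
       [  0.        ,   0.        ,   1.        ]]), 'tool_from_camera': array([[ 9.99999986e-01,  1.30231643e-04, -1.00449425e-04,
         2.27421190e-05],
       [ 9.76159605e-05, -9.61504630e-01, -2.74788715e-01,
        -7.00415648e-02],
       [-1.32368773e-04,  2.74788701e-01, -9.61504629e-01,
        -1.42393889e-01],
       [ 0.00000000e+00,  0.00000000e+00,  0.00000000e+00,
         1.00000000e+00]])}
```

View pics/top0.png

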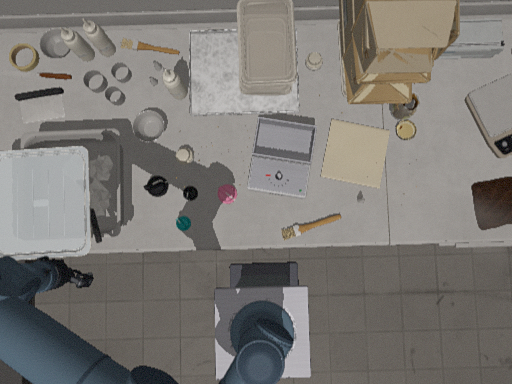

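View pics/side0.png

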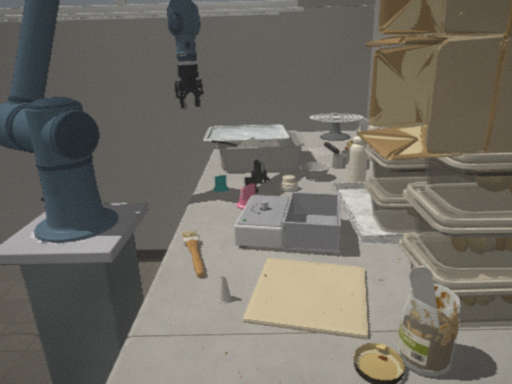

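View pics/wrist0.png

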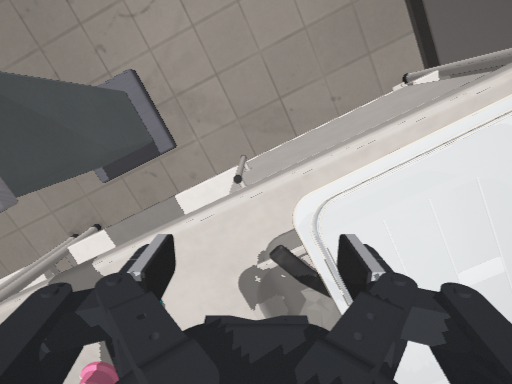

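```bash
cat > h.py <<'E'
import numpy as np, cv2
from cell import *
from scipy.spatial.transform import Rotation as R
def ray(n,uv,T=None):
    p=camera_params(n);K=p["intrinsics"]
    if T is None: T=p["pose"]
    d=np.array([(uv[0]-K[0,2])/K[0,0],-(uv[1]-K[1,2])/K[1,1],-1.])
    return T[:3,3],T[:3,:3]@d
def atz(n,uv,z,T=None):
    o,d=ray(n,uv,T); return o+d*(z-o[2])/d[2]
def proj(n,P,T=None):
    p=camera_params(n);K=p["intrinsics"]
    if T is None: T=p["pose"]
    c=np.linalg.inv(T)@np.r_[P,1]
    return np.array([K[0,2]+K[0,0]*c[0]/-c[2],K[1,2]-K[1,1]*c[1]/-c[2]])
def wristT(s=None):
    s=s or state()
    T=np.eye(4);T[:3,:3]=R.from_euler('xyz',s["tool_rot"]).as_matrix();T[:3,3]=s["ee_pos"]
    return T@camera_params("wrist")["tool_from_camera"]
def crop(im,x0,y0,x1,y1,name,k=None):
    c=im[y0:y1,x0:x1]; k=k or min(800/(x1-x0),600/(y1-y0))
    cv2.imwrite("pics/"+name,cv2.resize(c,None,fx=k,fy=k,interpolation=cv2.INTER_CUBIC))
E
python3 - <<'E'
from h import *
im=cv2.imread("pics/top0.png"); crop(im,130,110,340,250,"c_top.png")
im=cv2.imread("pics/side0.png"); crop(im,200,140,360,260,"c_side.png")
print(atz("top",(191,193),0.0),atz("top",(156,186),0),atz("top",(279,175),.085))
for t,z in [("knob",0),("knob_pointer",0),("shaft_tip",.085),("shaft_foot",.065),("red_mark",.065),("melter",0)]:
    for c in ["top"]:
        for r in mark_of(t,c)[:5]: print(t,c,r["conf"],r["position"],atz(c,r["position"],z))
E
```

```text
[0.47579057 0.23075441 0.        ] [0.50365   0.3522612 0.       ] [ 0.51932982 -0.07418321  0.085     ]
knob top 0.86 [159.6, 188.5] [0.49455679 0.33976972 0.        ]
knob top 0.71 [180.5, 221.7] [0.3773617  0.26808465 0.        ]
knob top 0.66 [191.8, 192.0] [0.47920049 0.22793677 0.        ]
knob top 0.62 [228.1, 191.8] [0.47636602 0.10181622 0.        ]
knob_pointer top 0.86 [164.8, 178.8] [0.52802294 0.32151221 0.        ]
knob_pointer top 0.81 [230.4, 203.4] [0.43578933 0.09462077 0.        ]
knob_pointer top 0.75 [191.7, 200.2] [0.45065644 0.22860119 0.        ]
knob_pointer top 0.51 [177.6, 217.5] [0.39211647 0.27797918 0.        ]
knob_pointer top 0.35 [269.6, 174.7] [ 0.53217579 -0.04403496  0.        ]
shaft_tip top 0.9 [280.3, 174.7] [ 0.52020171 -0.07847764  0.085     ]
shaft_foot top 0.93 [276.3, 177.4] [ 0.51409564 -0.06556584  0.065     ]
red_mark top 0.74 [269.7, 176.3] [ 0.5183976  -0.04371391  0.065     ]
melter top 0.64 [279.8, 161.7] [ 0.5769792  -0.08100007  0.        ]
melter top 0.25 [357.3, 195.9] [ 0.44952796 -0.34619114  0.        ]
```

```bash
sed -n 1,5p h.py >/dev/null; ls pics
```

```text
c_side.png
c_top.png
side0.png
top0.png
wrist0.png
```

View pics/c_top.png

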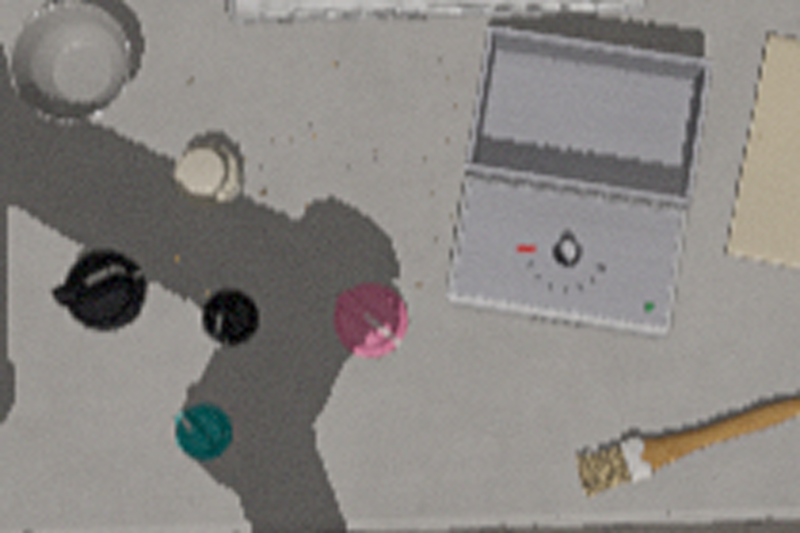

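View pics/c_side.png

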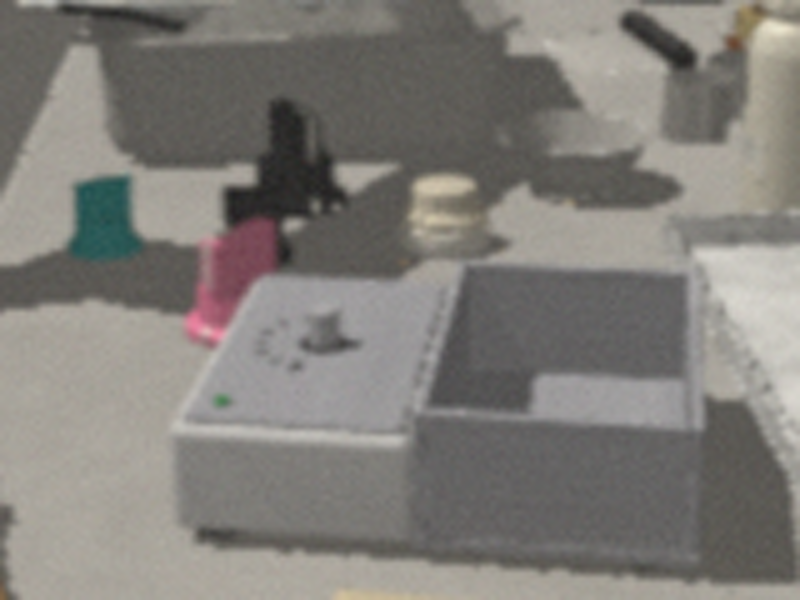

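Candidates in the top picture: a large black knob at (157,186), a small black one at (190,193), a pink one at (228,193) and a turquoise one at (184,223). Leaving out the coloured ones, the small black knob at (190,193) is meant: it is about 50 mm wide, against about 71 mm for the large one. I'll move above it for a closer look.

>>> arm_command:
  angular:
    - [0,0,-3]
    - [0,0,-6]
    - [0,0,-9]
    - [0,0,-12]
    - [0,0,-15]
    - [0,0,-18]
    - [0,0,-22]
    - [0,0,-26]
    - [0,0,-26]
    - [0,0,-26]
  offset:
    - [-0.02,0.04,0]
    - [-0.04,0.08,0]
    - [-0.06,0.125,0]
    - [-0.085,0.17,0.02]
    - [-0.105,0.215,0.04]
    - [-0.125,0.26,0.06]
    - [-0.145,0.3,0.08]
    - [-0.161,0.33,0.1]
    - [-0.161,0.33,0.1]
    - [-0.161,0.33,0.1]
  grip: [1,1,1,1,1,1,1,1,1,1]

```text
time_s: 1.7
ee_pos: [0.4768, 0.2302, 0.1316]
tool_rot: [-3.141, -0.001, 1.575]
contact_force: [-0.5, -1.1, 0.3]
finger_gap: 0.0857
```

```bash
python3 - <<'E'
from h import *
s=state();T=wristT(s);im=get_image("wrist");cv2.imwrite("pics/w1.png",im)
print(s["time_s"],s["ee_pos"],s["tool_rot"],s["contact_force"])
for t in ["knob","knob_pointer"]:
    for r in mark_of(t,"wrist")[:3]: print(t,r["conf"],r["position"],atz("wrist",r["position"],0,T))
E
```

```text
1.7 [0.47680983 0.23018041 0.13161032] [-3.14149229e+00 -5.54372778e-04  1.57528463e+00] [-0.46189256 -1.10110844  0.3486383 ]
knob 0.86 [263.1, 179.9] [0.47490529 0.23791145 0.        ]
knob 0.64 [137.8, 175.8] [0.4711083  0.10958682 0.        ]
knob 0.6 [286.8, 74.6] [0.37419683 0.25872961 0.        ]
knob_pointer 0.92 [309.6, 99.2] [0.39579799 0.28115427 0.        ]
knob_pointer 0.86 [266.1, 160.3] [0.45454272 0.24069889 0.        ]
knob_pointer 0.79 [336.0, 219.2] [0.5179879  0.31660054 0.        ]
```

View pics/w1.png

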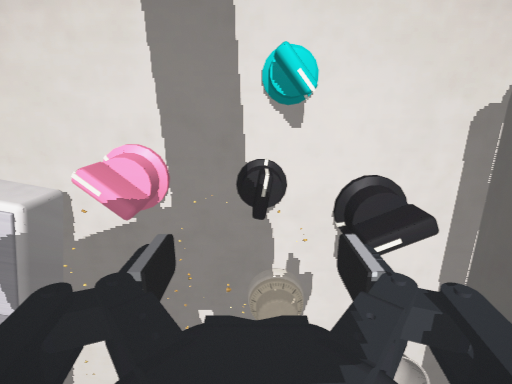

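```bash
python3 - <<'E'
from h import *
im=cv2.imread("pics/w1.png"); crop(im,220,140,300,230,"w1c.png",6.6)
E
```

```text
(no output)
```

View pics/w1c.png

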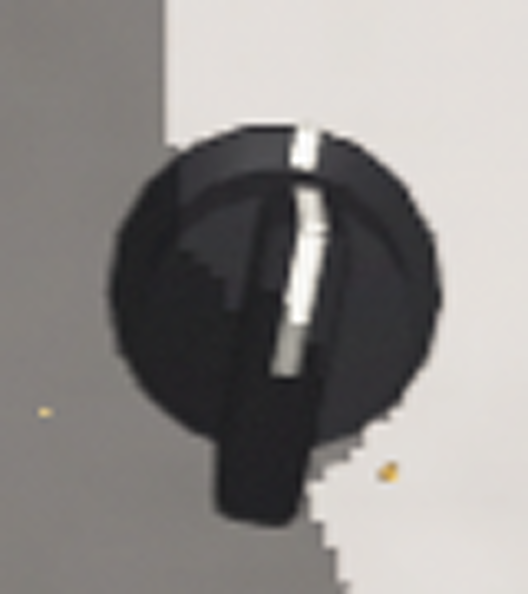

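```bash
python3 - <<'E'
from h import *
s=state();T=wristT(s)
a=atz("wrist",(267.9,174.5),.05,T);b=atz("wrist",(263.3,196.8),.05,T);e=atz("wrist",(258.8,218.8),.05,T)
p=atz("wrist",(266.7,159.4),.0,T)
print(a,b,e,p)
for l,(u,v) in dict(l=(236.7,184),r=(286.7,184),t=(262,158.9)).items(): print(l,atz("wrist",(u,v),.0,T),atz("wrist",(u,v),.005,T))
for d in [a-e,a-b,p-e]: print(np.degrees(np.arctan2(-d[1],-d[0])), np.linalg.norm(d))
E
```

```text
[0.45814508 0.24113126 0.05      ] [0.4777642  0.23754556 0.05      ] [0.49804495 0.23387239 0.05      ] [0.45399871 0.24202381 0.        ]
l [0.4798626  0.21141954 0.        ] [0.4785301  0.21176535 0.005     ]
r [0.47955751 0.26316759 0.        ] [0.47823056 0.26257059 0.005     ]
t [0.45351859 0.23727457 0.        ] [0.45266606 0.23714932 0.005     ]
-10.310890810427717 0.04055478968069392
-10.357364061281745 0.019944098499232916
-10.484828793562272 0.06713060150336372
```

The crop shows the small knob's skirt centre at about pixel (262,183) and its pointer stripe up to (267,159). That gives a skirt diameter of 52 mm and a bar about 41 mm long, which matches the description. Its centre is at (0.479, 0.237), yaw −10.4°. Next I'll align and grasp it.

>>> arm_command:
  angular:
    - [0,0,5]
    - [0,0,10.7]
    - [0,0,10.7]
    - [0,0,10.7]
    - [0,0,10.7]
    - [0,0,10.7]
    - [0,0,10.7]
    - [0,0,10.7]
  offset:
    - [0.004,0.001,0.02]
    - [0.007,0.002,0.045]
    - [0.007,0.002,0.07]
    - [0.007,0.002,0.09]
    - [0.007,0.002,0.1]
    - [0.007,0.002,0.1025]
    - [0.007,0.002,0.1025]
    - [0.007,0.002,0.1025]
  grip: [0.6,0.6,0.6,0.6,0.6,0.6,0.6,0.6]
  squeeze: 30

```text
time_s: 2.85
ee_pos: [0.4797, 0.2372, 0.0297]
tool_rot: [3.14, -0.001, 1.389]
contact_force: [-0.0, 0.0, -0.2]
finger_gap: 0.0511
```

```bash
python3 - <<'E'
from h import *
s=state();im=get_image("wrist");cv2.imwrite("pics/w2.png",im)
print(s["ee_pos"],s["tool_rot"],s["contact_force"],s["finger_gap"])
E
```

```text
[0.47966712 0.23719697 0.02967384] [ 3.14012030e+00 -9.21143451e-04  1.38908362e+00] [-0.01417468  0.03503069 -0.24095701] 0.05113968591527819
```

View pics/w2.png

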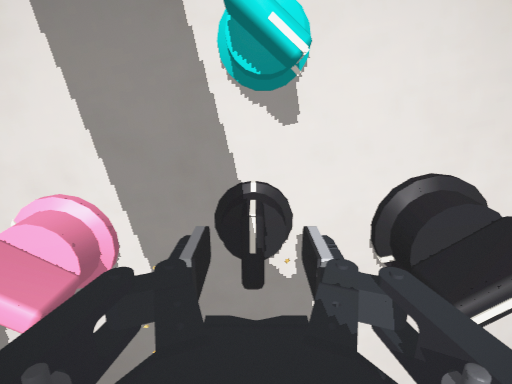

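>>> arm_command:
  angular:
    - [0,0,0]
    - [0,0,0]
    - [0,0,0]
    - [0,0,0]
    - [0,0,0]
    - [0,0,0]
    - [0,0,0]
    - [0,0,0]
  offset:
    - [0,0,0]
    - [0,0,0]
    - [0,0,0]
    - [0,0,0]
    - [0,0,0]
    - [0,0,0]
    - [0,0,0]
    - [0,0,0]
  grip: [0.4,0.3,0.25,0.2,0.1,0.05,0,0]
  squeeze: 30

```text
time_s: 3.9
ee_pos: [0.4789, 0.2369, 0.0288]
tool_rot: [-3.142, -0.0, 1.389]
contact_force: [0.3, 0.0, 0.3]
finger_gap: 0.0111
```

```bash
python3 - <<'E'
from h import *
s=state();im=get_image("wrist");cv2.imwrite("pics/w3.png",im)
print(s)
E
```

```text
{'time_s': 3.9, 'q': array([ 3.40574545e-01,  4.47741366e-01, -3.72281084e-01,  7.50707361e-01,
        1.27002504e-04,  5.22297884e-01]), 'joint_velocities': array([-6.22374295e-05, -8.33889652e-05, -7.50766689e-04,  2.11911991e-05,
        8.19139433e-04, -8.04933973e-04]), 'joint_torque': array([-1.53109389e-01, -4.43467498e+01,  2.18207949e+01, -4.62706096e-02,
       -7.43102306e-02,  2.33615865e-03]), 'ee_pos': array([0.47891299, 0.23691802, 0.02883113]), 'tool_rot': array([-3.14158694e+00, -1.43252825e-04,  1.38907299e+00]), 'contact_force': array([0.31199266, 0.04714574, 0.32056465]), 'wrist_torque': array([0.02369187, 0.05190443, 0.00227998]), 'finger_gap': 0.011149451961216795}
```

View pics/w3.png

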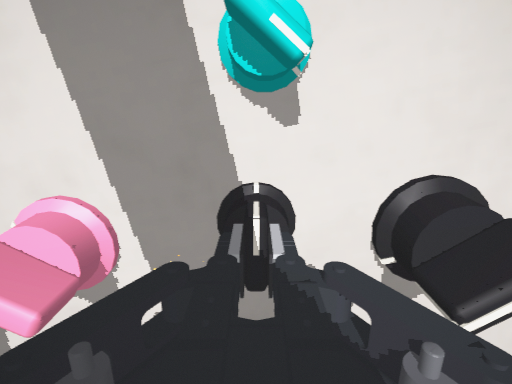

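```bash
python3 - <<'E'
from h import *
s=state();T=wristT(s)
im=cv2.imread("pics/w3.png"); crop(im,200,165,310,300,"w3c.png",4.4)
TT=T@np.linalg.inv(camera_params("wrist")["tool_from_camera"])
for uv in [(256,183),(217,218),(295,218)]:
  for z in (0,.003): 
    P=atz("wrist",uv,z,T); print(uv,z,P,(np.linalg.inv(TT)@np.r_[P,1])[:3])
# model rim
for off in(-.003,0,.003):
  print(off,[proj("wrist",(TT@np.array([0.026*np.cos(a),off+.026*np.sin(a),s["ee_pos"][2]-z,1]))[:3],T).round(1).tolist() for z in (0,.004) for a in (-np.pi/2,0,np.pi)])
E
```

```text
(256, 183) 0 [0.45401967 0.24170722 0.        ] [ 0.00020316 -0.02539111  0.02884711]
(256, 183) 0.003 [0.45324965 0.24184504 0.003     ] [ 0.00020014 -0.02617323  0.02584707]
(217, 218) 0 [0.47309114 0.21167414 0.        ] [-0.02588803 -0.00120524  0.02884283]
(217, 218) 0.003 [0.47198701 0.21233813 0.003     ] [-0.02543395 -0.00241108  0.02584287]
(295, 218) 0 [0.4825428 0.2630015 0.       ] [ 0.02630231 -0.00118676  0.02885328]
(295, 218) 0.003 [0.48127308 0.26276626 0.003     ] [ 0.02584204 -0.00239293  0.02585314]
-0.003 [[255.7, 177.6], [294.7, 215.5], [216.7, 215.5], [255.7, 179.0], [295.5, 217.7], [215.9, 217.7]]
0 [[255.7, 182.1], [294.5, 219.7], [216.9, 219.7], [255.7, 183.7], [295.3, 222.0], [216.1, 222.0]]
0.003 [[255.7, 186.6], [294.3, 223.8], [217.1, 223.8], [255.7, 188.2], [295.1, 226.2], [216.3, 226.2]]
```

View pics/w3c.png

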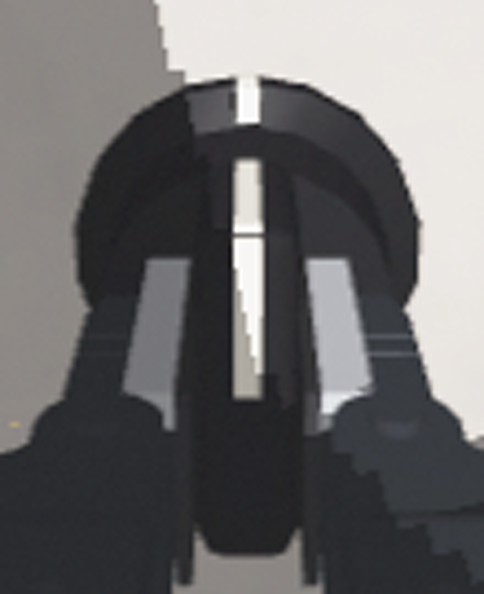

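Grasped: the knob's centre is within about 0.3 mm of the tool axis and its pointer lies along tool −y. Next I'll lift it and carry it to a viewing pose just behind the shaft.

>>> arm_command:
  angular:
    - [0,0,0]
    - [0,0,0]
    - [0,0,0]
    - [0,0,0]
    - [0,0,0]
    - [0,0,0]
    - [0,0,0]
    - [0,0,0]
    - [0,0,0]
    - [0,0,0]
  offset:
    - [0,0,-0.015]
    - [0,0,-0.05]
    - [0,0,-0.09]
    - [0,0,-0.12]
    - [-0.03,0.015,-0.125]
    - [-0.07,0.035,-0.125]
    - [-0.11,0.06,-0.125]
    - [-0.15,0.08,-0.125]
    - [-0.19,0.1,-0.125]
    - [-0.23,0.125,-0.12]
  grip: [0,0,0,0,0,0,0,0,0,0]

```text
time_s: 5.2
ee_pos: [0.5608, -0.0134, 0.1502]
tool_rot: [3.14, -0.0, 1.389]
contact_force: [-0.0, 0.4, -0.5]
finger_gap: 0.0115
```

>>> arm_command:
  angular:
    - [0,0,0]
    - [0,0,0]
    - [0,0,0]
    - [0,0,0]
  offset:
    - [-0.03,0.015,0]
    - [-0.055,0.03,0.01]
    - [-0.058,0.031,0.01]
    - [-0.058,0.031,0.01]
  grip: [0,0,0,0]

```text
time_s: 5.7
ee_pos: [0.58, -0.0742, 0.1393]
tool_rot: [-3.141, -0.001, 1.389]
contact_force: [-0.8, 0.8, -0.7]
finger_gap: 0.011
```

```bash
python3 - <<'E'
from h import *
s=state();T=wristT(s);im=get_image("wrist");cv2.imwrite("pics/w4.png",im)
print(s["time_s"],s["ee_pos"],s["tool_rot"],s["contact_force"],s["finger_gap"])
for t,z in [("shaft_tip",.085),("shaft_foot",.065),("red_mark",.065)]:
    for r in mark_of(t,"wrist")[:3]: print(t,r["conf"],r["position"],atz("wrist",r["position"],z,T))
E
```

```text
5.7 [ 0.5800086  -0.07424816  0.13928812] [-3.14133626e+00 -5.43961966e-04  1.38890229e+00] [-0.82707995  0.78568585 -0.73554318] 0.01102235873214551
shaft_tip 0.58 [244.3, 127.8] [ 0.52081111 -0.07143529  0.085     ]
shaft_foot 0.85 [248.5, 126.7] [ 0.52156553 -0.06908766  0.065     ]
red_mark 0.73 [280.5, 123.8] [ 0.52388224 -0.04447739  0.065     ]
```

View pics/w4.png

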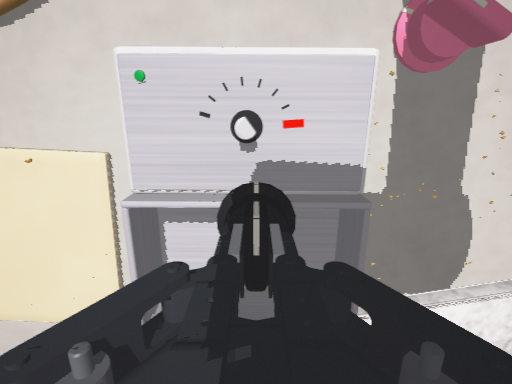

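```bash
python3 - <<'E'
from h import *
im=cv2.imread("pics/w4.png"); crop(im,190,90,310,160,"w4c.png",6.6);crop(im,222,104,272,150,"w4d.png",12)
E
```

```text
(no output)
```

View pics/w4c.png

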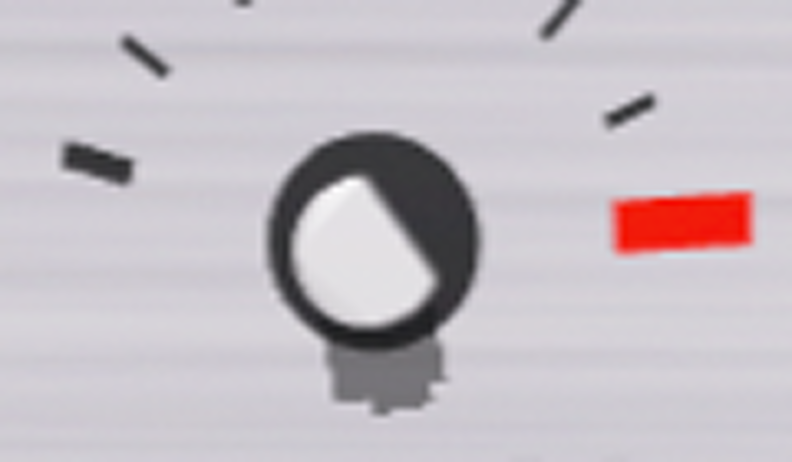

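View pics/w4d.png

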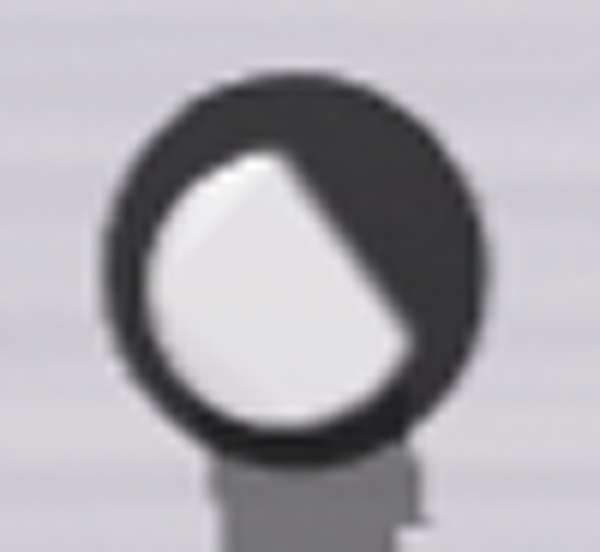

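```bash
python3 - <<'E'
from h import *
s=state();T=wristT(s)
f=lambda u,v:(222+(u)/12-.5+.04,104+v/12-.5+.04)
def W(u,v,z): return atz("wrist",f(u,v),z,T)[:2]
arc=np.array([W(u,v,.085) for u,v in [(145,285),(160,220),(200,175),(250,152),(165,360),(205,405),(280,430),(340,415),(390,375)]])
A=np.c_[2*arc,np.ones(len(arc))];b=(arc**2).sum(1);c=np.linalg.lstsq(A,b,rcond=None)[0]
print("tip",c[:2],np.sqrt(c[2]+c[:2]@c[:2]))
a,e=W(280,152,.085),W(412,340,.085);d=e-a
n=np.array([d[1],-d[0]]);n/=np.linalg.norm(n)
if n@(a-c[:2])<0:n=-n
print("flat dist",n@(a-c[:2]),"normal az",np.degrees(np.arctan2(n[1],n[0])))
ring=np.array([W(u,v,.066) for u,v in [(100,268),(492,268),(296,70),(296,468),(160,130),(435,410),(435,128),(160,405)]])
A=np.c_[2*ring,np.ones(len(ring))];b=(ring**2).sum(1);c=np.linalg.lstsq(A,b,rcond=None)[0]
print("ring",c[:2],np.sqrt(c[2]+c[:2]@c[:2]))
g=lambda u,v:(190+u/6.6-.45,90+v/6.6-.45)
for u,v in [(614,227),(752,219)]:
  P=atz("wrist",g(u,v),.065,T)[:2];print("red",P,np.linalg.norm(P-c[:2]),np.degrees(np.arctan2(*(P-c[:2])[::-1])))
# melter front edge
P,Q=[atz("wrist",x,.065,T)[:2] for x in [(116,49),(376,52)]];dd=Q-P;print("front edge",P,Q,np.linalg.norm(dd),"melter yaw",np.degrees(np.arctan2(dd[1],dd[0]))-90)
print("tool yaw",np.degrees(s["tool_rot"][2]))
E
```

```text
tip [ 0.52104937 -0.07040037] 0.00799485370096978
flat dist 0.004554850008695346 normal az 115.2464556124876
ring [ 0.5210509 -0.0700567] 0.012412256139170656
red [ 0.52444145 -0.04236445] 0.027899049554096486 83.01962607222488
red [ 0.52642858 -0.02642454] 0.0439623179256527 82.973713659367
front edge [ 0.45135015 -0.15175358] [0.48672844 0.0313932 ] 0.18653247529580413 melter yaw -10.933111219626227
tool yaw 79.66615155553512
```

The wrist view shows the shaft clearly. Its tip arc fits a radius of 8.0 mm, centred at (0.521, −0.070), and the red mark is 27.9 mm from the axis at azimuth 83°. The D flat faces azimuth ≈115°, so the red mark is 32° clockwise of it. I'll approach about 20° counter-clockwise of register.

>>> arm_command:
  angular:
    - [0,0,7]
    - [0,0,14]
    - [0,0,21]
    - [0,0,28]
    - [0,0,34]
    - [0,0,34]
    - [0,0,34]
  offset:
    - [-0.001,-0.01,0]
    - [-0.003,-0.025,0]
    - [-0.005,-0.04,0]
    - [-0.006,-0.052,0]
    - [-0.0067,-0.0588,0]
    - [-0.0067,-0.0588,0]
    - [-0.0067,-0.0588,0]
  grip: [0,0,0,0,0,0,0]

```text
time_s: 6.78
ee_pos: [0.5216, -0.0703, 0.1391]
tool_rot: [3.141, -0.0, 0.798]
contact_force: [-0.5, -0.0, -1.2]
finger_gap: 0.0114
```

```bash
python3 - <<'E'
from h import *
s=state();T=wristT(s);im=get_image("wrist");cv2.imwrite("pics/w5.png",im);cv2.imwrite("pics/s5.png",get_image("side"))
print(s["time_s"],s["ee_pos"],s["tool_rot"],np.degrees(s["tool_rot"][2]),s["contact_force"],s["q"])
im=cv2.imread("pics/s5.png"); crop(im,200,140,360,260,"s5c.png")
E
```

```text
6.775 [ 0.52163172 -0.07026074  0.13905217] [ 3.14104697e+00 -4.91054602e-04  7.97659590e-01] 45.70252798850698 [-0.49694277 -0.00629474 -1.18716988] [-2.54536845e-01  3.25267797e-01 -2.38820198e-01  1.00599100e+00
  1.56011076e-04  5.18600082e-01]
```

View pics/s5c.png

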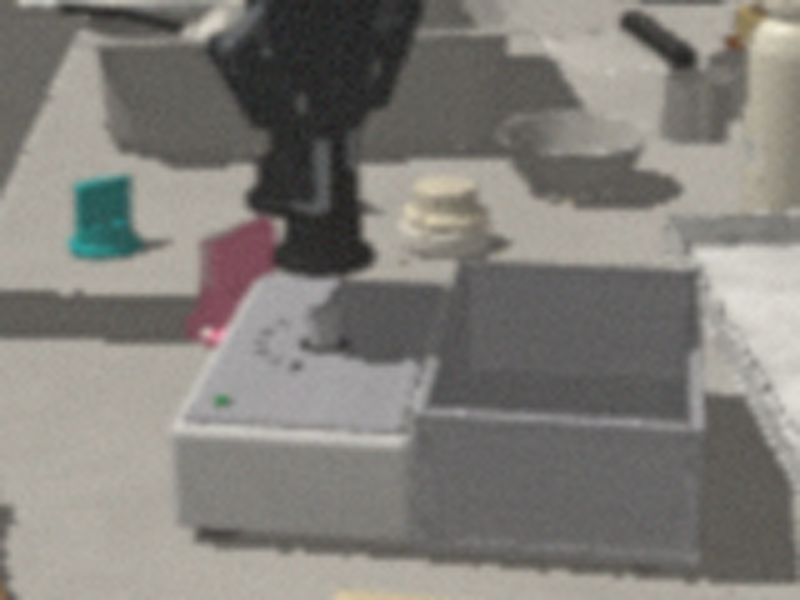

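View pics/w5.png

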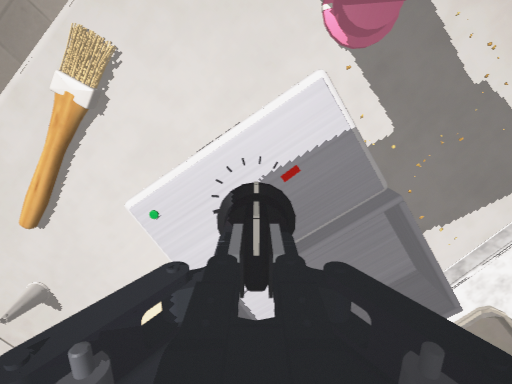

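>>> arm_command:
  angular:
    - [0,0,0]
    - [0,0,0]
    - [0,0,0]
    - [0,0,0]
    - [0,0,0]
    - [0,0,0]
    - [0,0,0]
  offset:
    - [-0.0003,-0.0004,0.01]
    - [-0.0003,-0.0004,0.02]
    - [-0.0003,-0.0004,0.025]
    - [-0.0003,-0.0004,0.028]
    - [-0.0003,-0.0004,0.031]
    - [-0.0003,-0.0004,0.033]
    - [-0.0003,-0.0004,0.033]
  grip: [0,0,0,0,0,0,0]

```text
time_s: 7.75
ee_pos: [0.521, -0.0706, 0.1059]
tool_rot: [3.141, -0.0, 0.796]
contact_force: [1.7, -0.3, -0.5]
finger_gap: 0.0113
```

```bash
python3 - <<'E'
from h import *
s=state()
print(s["time_s"],s["ee_pos"],s["tool_rot"],s["contact_force"],s["wrist_torque"])
E
```

```text
7.75 [ 0.52098443 -0.07060298  0.10588496] [ 3.14110958e+00 -2.24600032e-04  7.95591979e-01] [ 1.66207823 -0.33929629 -0.50459897] [-0.08413091 -0.11292017  0.02707934]
```

>>> arm_command:
  angular:
    - [0,0,0]
    - [0,0,0]
    - [0,0,0]
    - [0,0,0]
    - [0,0,0]
  offset:
    - [0,0,0.001]
    - [0,0,0.002]
    - [0,0,0.0025]
    - [0,0,0.003]
    - [0,0,0.003]
  grip: [0,0,0,0,0]

```text
time_s: 8.38
ee_pos: [0.521, -0.0706, 0.1029]
tool_rot: [3.141, -0.0, 0.796]
contact_force: [0.3, -0.3, -0.2]
finger_gap: 0.0114
```

```bash
python3 - <<'E'
from h import *
s=state()
print(s["time_s"],s["ee_pos"],s["tool_rot"],s["contact_force"],s["wrist_torque"])
E
```

```text
8.375 [ 0.52095553 -0.07057694  0.10287545] [ 3.14119048e+00 -1.53216860e-04  7.95643477e-01] [ 0.2861807  -0.30801447 -0.15068249] [-0.21323    -0.16499626  0.03428231]
```

>>> arm_command:
  angular:
    - [0,0,0]
    - [0,0,0]
    - [0,0,0]
  offset:
    - [0,0,0.0005]
    - [0,0,0.001]
    - [0,0,0.001]
  grip: [0,0,0]

```text
time_s: 8.75
ee_pos: [0.5209, -0.0706, 0.1019]
tool_rot: [3.141, -0.0, 0.796]
contact_force: [0.8, -1.7, -0.4]
finger_gap: 0.0113
```

>>> arm_command:
  angular:
    - [0,0,0]
    - [0,0,0]
  offset:
    - [0,0,0.0005]
    - [0,0,0.0005]
  grip: [0,0]

```text
time_s: 9.0
ee_pos: [0.5209, -0.0706, 0.1014]
tool_rot: [3.141, -0.0, 0.796]
contact_force: [2.2, -1.6, 0.3]
finger_gap: 0.0114
```

```bash
python3 - <<'E'
from h import *
im=get_image("wrist");cv2.imwrite("pics/w6.png",im);crop(im,190,150,330,300,"w6c.png",4)
im=get_image("side"); crop(im,220,160,320,235,"s6c.png")
for i in range(1):
  s=state(); print(s["time_s"],s["ee_pos"],s["contact_force"],s["wrist_torque"])
E
```

```text
9.1 [ 0.52092183 -0.07056587  0.10139109] [ 0.38110395 -1.1074804   1.15511833] [-0.31209801 -0.21915202  0.01600482]
```

View pics/w6c.png

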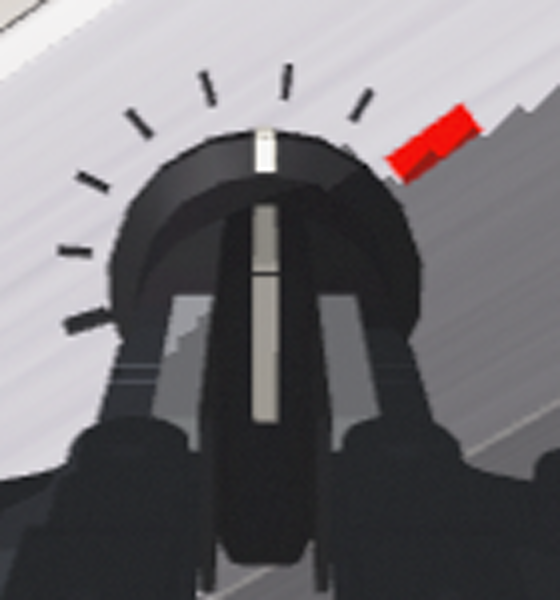

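View pics/s6c.png

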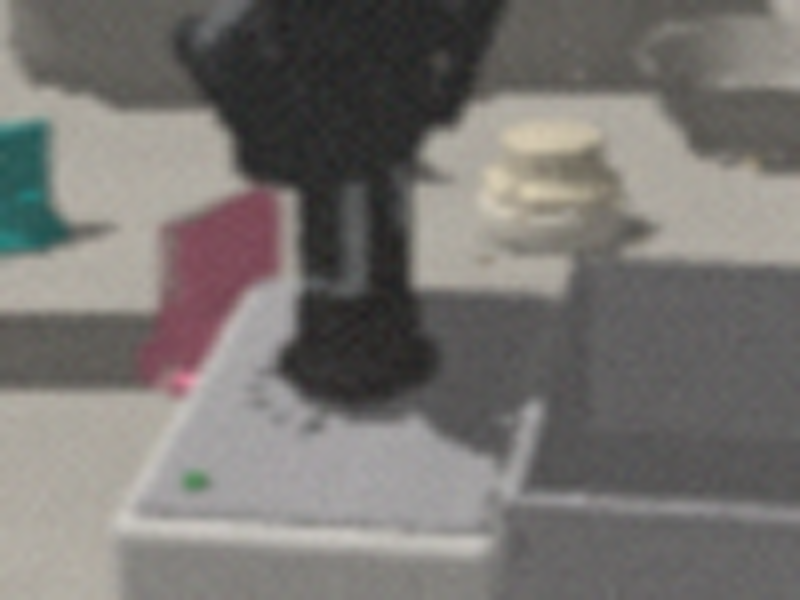

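>>> arm_command:
  angular:
    - [0,0,0]
    - [0,0,0]
    - [0,0,0]
    - [0,0,0]
  offset:
    - [0,0,0.0005]
    - [0,0,0.001]
    - [0,0,0.001]
    - [0,0,0.001]
  grip: [0,0,0,0]

```text
time_s: 9.6
ee_pos: [0.5209, -0.0706, 0.1004]
tool_rot: [3.141, -0.0, 0.796]
contact_force: [1.4, -1.9, 0.5]
finger_gap: 0.0115
```

```bash
cat > avg.py <<'E'
from h import *
F=[];M=[]
for i in range(4):
  get_image("top"); s=state(); F.append(s["contact_force"]);M.append(s["wrist_torque"])
print(s["time_s"],s["ee_pos"].round(5),np.degrees(s["tool_rot"]).round(2),np.mean(F,0).round(2),np.std(F,0).round(2),np.mean(M,0).round(3))
E
python3 avg.py
```

```text
9.8 [ 0.52088 -0.07054  0.10035] [ 1.7999e+02 -1.0000e-02  4.5580e+01] [ 1.49 -1.95  0.74] [0.53 0.53 0.15] [-0.424 -0.341 -0.005]
```

>>> arm_command:
  angular:
    - [0,0,0]
    - [0,0,0]
    - [0,0,0]
  offset:
    - [0,0.0004,0]
    - [0,0.0007,0]
    - [0,0.0007,0]
  grip: [0,0,0]

```text
time_s: 10.18
ee_pos: [0.5209, -0.0707, 0.1001]
tool_rot: [-3.141, -0.0, 0.796]
contact_force: [0.5, -0.4, 0.7]
finger_gap: 0.0113
```

```bash
python3 avg.py
```

```text
10.375 [ 0.52096 -0.0707   0.10014] [-179.96   -0.     45.6 ] [ 0.34 -0.5   0.1 ] [0.27 0.44 0.27] [-0.08  -0.134  0.003]
```

>>> arm_command:
  angular:
    - [0,0,2]
    - [0,0,4]
    - [0,0,6]
    - [0,0,8]
    - [0,0,10]
    - [0,0,10]
  offset:
    - [0,0,0]
    - [0,0,0]
    - [0,0,0]
    - [0,0,0]
    - [0,0,0]
    - [0,0,0]
  grip: [0,0,0,0,0,0]

```text
time_s: 11.12
ee_pos: [0.5212, -0.0709, 0.1002]
tool_rot: [-3.141, 0.0, 0.621]
contact_force: [-0.1, 0.7, -1.7]
finger_gap: 0.0111
```

```bash
python3 avg.py
```

```text
11.325 [ 0.52123 -0.07096  0.10028] [-180.     -0.     35.59] [-0.27  0.08 -0.81] [0.36 0.28 0.25] [-0.023  0.     0.011]
```

>>> arm_command:
  angular:
    - [0,0,2]
    - [0,0,4]
    - [0,0,6]
    - [0,0,8]
    - [0,0,10]
    - [0,0,10]
  offset:
    - [0,0,0]
    - [0,0,0]
    - [0,0,0]
    - [0,0,0]
    - [0,0,0]
    - [0,0,0]
  grip: [0,0,0,0,0,0]

```text
time_s: 12.08
ee_pos: [0.5212, -0.071, 0.1003]
tool_rot: [-3.142, -0.0, 0.446]
contact_force: [-0.1, -0.2, -1.0]
finger_gap: 0.0117
```

```bash
python3 avg.py
```

```text
12.275 [ 0.52124 -0.07097  0.10029] [-180.     -0.     25.59] [-0.71  0.05 -0.82] [0.32 0.68 0.28] [0.016 0.005 0.023]
```

>>> arm_command:
  angular:
    - [0,0,0]
    - [0,0,0]
    - [0,0,0]
    - [0,0,0]
  offset:
    - [0,0,0.0005]
    - [0,0,0.001]
    - [0,0,0.0015]
    - [0,0,0.0015]
  grip: [0,0,0,0]

```text
time_s: 12.78
ee_pos: [0.5212, -0.071, 0.0987]
tool_rot: [-3.141, 0.0, 0.447]
contact_force: [-0.8, -0.1, 0.5]
finger_gap: 0.0113
```

```bash
python3 avg.py
```

```text
12.975 [ 0.52128 -0.07099  0.0988 ] [-1.800e+02 -1.000e-02  2.558e+01] [-0.04 -0.3  -1.01] [0.45 0.41 0.29] [-0.    -0.012 -0.003]
```

Axial force stays at the free-hang value below the out-of-register height, so the knob is in register. Next I'll lower it to the deck.

>>> arm_command:
  angular:
    - [0,0,0]
    - [0,0,0]
    - [0,0,0]
    - [0,0,0]
    - [0,0,0]
  offset:
    - [0,0,0.001]
    - [0,0,0.002]
    - [0,0,0.003]
    - [0,0,0.004]
    - [0,0,0.004]
  grip: [0,0,0,0,0]

```text
time_s: 13.6
ee_pos: [0.5212, -0.0709, 0.0947]
tool_rot: [-3.141, 0.0, 0.447]
contact_force: [0.4, -0.4, -1.3]
finger_gap: 0.0114
```

```bash
python3 avg.py
```

```text
13.8 [ 0.52131 -0.07097  0.09484] [-1.800e+02 -1.000e-02  2.559e+01] [-0.15  0.14 -0.95] [0.49 0.13 0.48] [-0.014  0.009  0.02 ]
```

>>> arm_command:
  angular:
    - [0,0,0]
    - [0,0,0]
    - [0,0,0]
  offset:
    - [0,0,0.0005]
    - [0,0,0.001]
    - [0,0,0.001]
  grip: [0,0,0]

```text
time_s: 14.18
ee_pos: [0.5213, -0.071, 0.0938]
tool_rot: [-3.142, -0.0, 0.447]
contact_force: [-0.5, -0.8, 0.2]
finger_gap: 0.011
```

```bash
python3 avg.py
```

```text
14.375 [ 0.5213  -0.07096  0.09386] [-1.800e+02 -1.000e-02  2.559e+01] [-0.3  -0.02  0.02] [0.32 0.49 0.5 ] [0.027 0.063 0.003]
```

>>> arm_command:
  angular:
    - [0,0,0]
    - [0,0,0]
  offset:
    - [0,0,0.0005]
    - [0,0,0.0005]
  grip: [0,0]

```text
time_s: 14.62
ee_pos: [0.5213, -0.071, 0.0938]
tool_rot: [3.141, -0.0, 0.447]
contact_force: [-2.0, 0.1, 5.7]
finger_gap: 0.0113
```

```bash
python3 avg.py; python3 - <<'E'
from h import *
im=get_image("wrist");cv2.imwrite("pics/w7.png",im);crop(im,170,140,340,300,"w7c.png",3.6)
im=get_image("side"); crop(im,220,160,320,235,"s7c.png")
E
```

```text
14.825 [ 0.52128 -0.07096  0.09382] [ 1.7999e+02 -2.0000e-02  2.5590e+01] [-2.37  0.87  5.51] [0.01 0.28 0.15] [ 0.105  0.465 -0.005]
```

View pics/w7c.png

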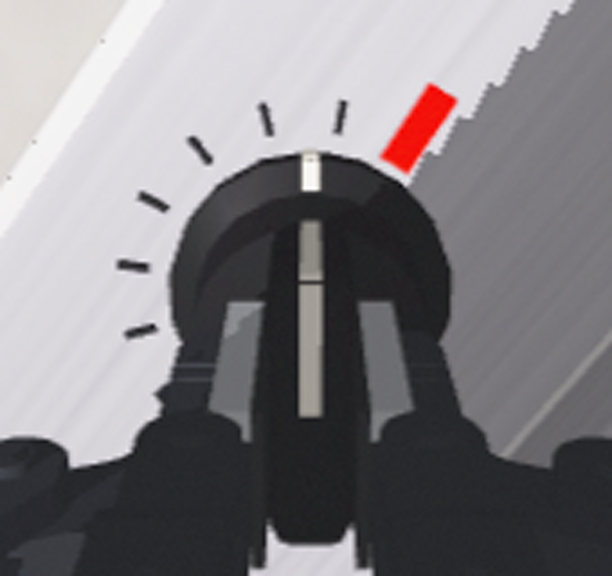

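View pics/s7c.png

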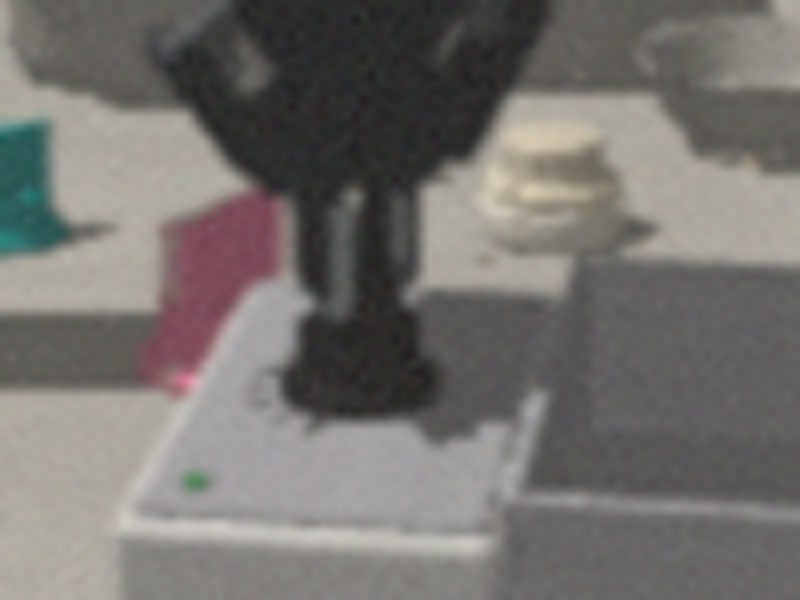

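The knob met the deck at TCP z = 0.0938, exactly the expected home height. I'll ease the pressure and turn it clockwise by about 32.6°.

>>> arm_command:
  angular:
    - [0,0,0]
    - [0,0,3]
    - [0,0,6]
    - [0,0,9]
    - [0,0,12]
    - [0,0,15]
    - [0,0,18]
    - [0,0,21]
    - [0,0,24]
    - [0,0,27]
  offset:
    - [0,0,-0.0005]
    - [0,0,-0.0005]
    - [0,0,-0.0005]
    - [0,0,-0.0005]
    - [0,0,-0.0005]
    - [0,0,-0.0005]
    - [0,0,-0.0005]
    - [0,0,-0.0005]
    - [0,0,-0.0005]
    - [0,0,-0.0005]
  grip: [0,0,0,0,0,0,0,0,0,0]

```text
time_s: 16.18
ee_pos: [0.5215, -0.0706, 0.0938]
tool_rot: [-3.141, -0.0, -0.026]
contact_force: [-0.5, 1.1, 2.7]
finger_gap: 0.0117
```

>>> arm_command:
  angular:
    - [0,0,2]
    - [0,0,4]
    - [0,0,5.6]
    - [0,0,5.6]
    - [0,0,5.6]
  offset:
    - [0,0,0]
    - [0,0,0]
    - [0,0,0]
    - [0,0,0]
    - [0,0,0]
  grip: [0,0,0,0,0]

```text
time_s: 16.8
ee_pos: [0.5214, -0.0707, 0.0938]
tool_rot: [-3.141, -0.0, -0.122]
contact_force: [0.1, 2.5, 2.4]
finger_gap: 0.0113
```

```bash
python3 avg.py; python3 - <<'E'
from h import *
im=get_image("wrist");cv2.imwrite("pics/w8.png",im);crop(im,170,140,340,300,"w8c.png",3.6)
E
```

```text
17.0 [ 0.52143 -0.07072  0.09384] [-1.7996e+02 -2.0000e-02 -7.0000e+00] [0.54 3.05 1.82] [0.39 0.38 0.37] [ 0.637 -0.152  0.013]
```

View pics/w8c.png

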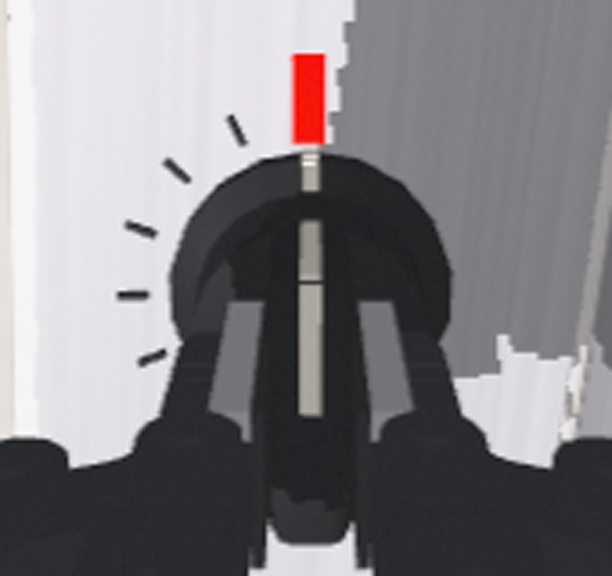

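The pointer lines up with the red mark, within about 0.5 px. I'll relieve the side load, then release.

>>> arm_command:
  angular:
    - [0,0,0]
    - [0,0,0]
    - [0,0,0]
    - [0,0,0]
    - [0,0,0]
    - [0,0,0]
    - [0,0,0]
    - [0,0,0]
  offset:
    - [0,-0.0006,-0.0003]
    - [0,-0.0006,-0.0003]
    - [0,-0.0006,-0.0003]
    - [0,-0.0006,-0.0003]
    - [0,-0.0006,-0.0003]
    - [0,-0.0006,-0.0003]
    - [0,-0.0006,-0.0003]
    - [0,-0.0006,-0.0003]
  grip: [0,0,0.15,0.25,0.35,0.45,0.55,0.55]

```text
time_s: 18.05
ee_pos: [0.5213, -0.0704, 0.0941]
tool_rot: [-3.142, -0.0, -0.122]
contact_force: [-0.2, 0.3, 0.2]
finger_gap: 0.0471
```

>>> arm_command:
  angular:
    - [0,0,0]
    - [0,0,0]
    - [0,0,0]
    - [0,0,0]
    - [0,0,0]
    - [0,0,0]
  offset:
    - [0,0,-0.01]
    - [0,0,-0.03]
    - [0,0,-0.06]
    - [0,0,-0.09]
    - [0,0,-0.1]
    - [0,0,-0.1]
  grip: [0.55,0.55,0.55,0.55,0.55,0.55]

```text
time_s: 18.8
ee_pos: [0.5219, -0.0705, 0.1946]
tool_rot: [3.141, -0.002, -0.122]
contact_force: [0.3, 0.6, 0.3]
finger_gap: 0.047
```

```bash
python3 avg.py; python3 - <<'E'
from h import *
T=wristT();im=get_image("wrist");cv2.imwrite("pics/w9.png",im);crop(im,170,110,340,240,"w9c.png",4.5)
for t,z in [("knob",.065),("knob_pointer",.065),("red_mark",.065)]:
    for r in mark_of(t,"wrist")[:2]: print(t,r["conf"],r["position"],atz("wrist",r["position"],z,T))
im=get_image("side"); crop(im,200,150,320,240,"s9c.png")
cv2.imwrite("pics/top9.png",get_image("top"))
E
```

```text
19.0 [ 0.52042 -0.07013  0.19274] [-1.7998e+02  1.4000e-01 -7.0100e+00] [ 0.2  -0.26 -0.95] [0.49 0.15 0.49] [0.    0.008 0.03 ]
knob 0.82 [194.4, 12.3] [0.48560424 0.08734584 0.065     ]
knob 0.63 [257.8, 182.2] [ 0.52180772 -0.0699517   0.065     ]
knob_pointer 0.89 [177.7, 43.1] [0.46644313 0.0654879  0.065     ]
knob_pointer 0.75 [254.8, 158.2] [ 0.52180851 -0.04519229  0.065     ]
red_mark 0.57 [256.6, 158.3] [ 0.52356866 -0.04550858  0.065     ]
```

View pics/w9c.png

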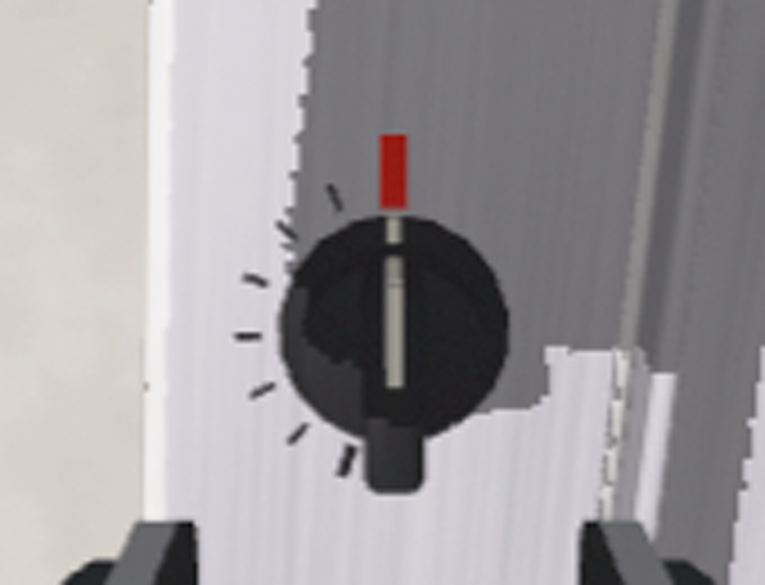

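View pics/s9c.png

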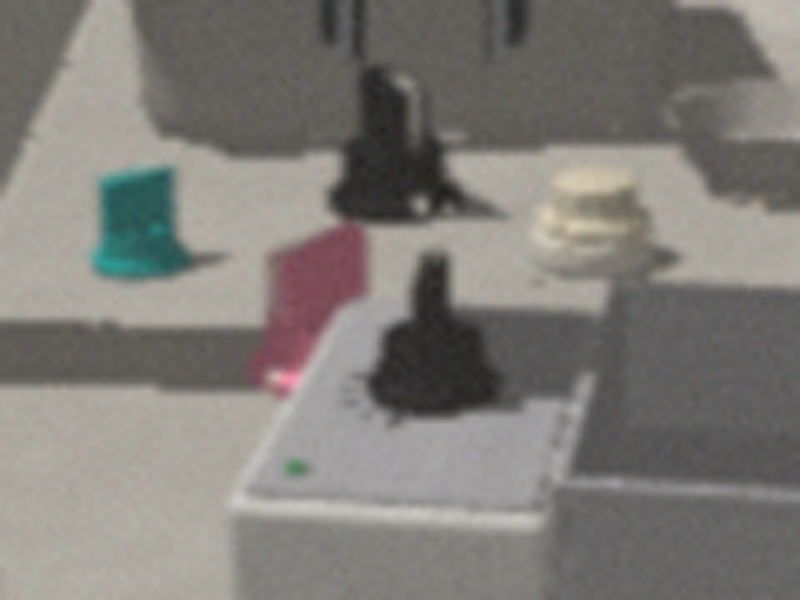

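View pics/top9.png

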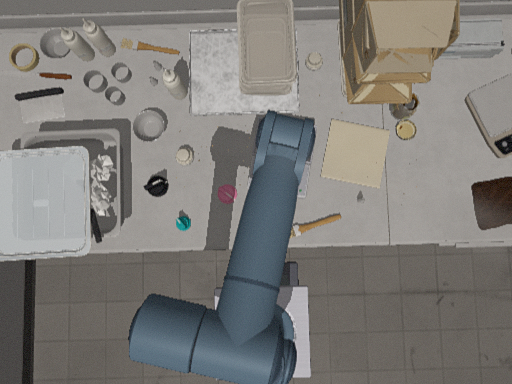

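The enlarged wrist crop shows the pointer stripe at column 394, directly below the red mark at column 393. In the side view the knob sits flat on the deck, the gripper is clear, and the other things look undisturbed. I'm handing in.

```bash
python3 - <<'E'
from h import *
print(hand_in())
E
```

```text
the job is handed in; nothing more can be done
None
```

I put the small black knob back on the shaft, turned it clockwise until its pointer stood at the red mark, let go of it, and handed the job in at about 19 s.

- **Fitting:** I lowered it lightly pressed, about 20° off the flat, and turned it clockwise until it came into register. It then went down freely. The tool stopped on the deck at 93.8 mm, exactly the height expected with the knob's underside on the deck. The highest axial force I read was about 6 N, when it touched the deck.
- **Pointer:** after release, the wrist picture shows the pointer stripe in line with the red mark, within about 0.5 px (under 1°).
- **Surroundings:** the final side and top pictures show the knob seated and the other things where they were. The arm hides part of the melter in the top picture. The gripper is about 10 cm above the knob, touching nothing.

Two checks disagreed:
- **Axial force:** while the knob was still out of register, the force stayed at 1–2 N about 3 mm below the expected resting height, where more was expected. There was also a side load of about 2.5 N, which I relieved by shifting 0.7 mm before turning.
- **Shaft position:** the top camera's network placed the shaft tip up to 8 mm from where the wrist camera did. I used the wrist measurement, and the fit confirmed it.

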